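# Start the dough sheeter on its fine setting

## Task

Get the dough sheeter running for a fine pass: push the wire finger guard down shut over the rollers, and push the gap lever on the machine's right side away from you, past the first notch to the second stop at the end of its gate. Once both are done, press the green start button fully in and let it spring back. Use fingertip pushes only: do not squeeze or force the lever, lift the guard wide open or press the red stop button, and leave the other things on the table where they stand.

Things in the scene. Friction and masses are not known exactly. Their poses are not given: they have to be found in the camera images.
- sheeter: white tabletop dough sheeter, two steel rollers between two white housings; 170 mm deep (x), 273 wide (y); fixed, placed and turned anew each time. Origin on the table under its centre; x from its front to its back (away from the robot at yaw 0), y to its left, z up. Tops: housings 152 mm, switch console 184 at its back, lever arch 179, cheeks 186. The other entries with joints are its parts
- gap_lever (a joint): lever angle (rad): 0 open (leans 0.4 to the front), 0.40 first notch (upright, one pair of red pips), 0.80 second notch and hard end stop (leans 0.4 back, two pairs). Pivot along machine y at (0, -107.5, 115) mm in the sheeter frame. About 7 N at the knob leaves open, and again the first notch. Let go under 0.6 it springs back to the first; beyond that it snaps on to the second
- lever_knob (a point): centre of the lever's black ball knob, 26 mm in diameter, 118 mm from the pivot, on a 9 mm steel stem that stands up out of the arched gate on the right housing. Moves only in the machine's x-z plane, from x = -46 to +46 mm; z = 224 mm at both ends, 233 mm midway. More than 60 N on the lever counts as squeezing or forcing it
- guard (a joint): angle of the wire finger guard (rad): 0 shut (level over the rollers, at a stop), growing as its front edge is raised. Hinged at the back, along machine y at (49, 0, 190) mm in the sheeter frame. Starts 0.6 to 1.05 open, 1.45 is its limit, and stays where it is left (stiff hinge, about 2 N at the front bar)
- guard_bar (a point): middle of the guard's front bar, 104 mm from the hinge: a blue grip sleeve 15 mm thick and 95 mm long across the machine (along y), the bar itself 132 mm long. When shut it lies at (-55, 0, 190) mm in the sheeter frame
- start (a joint): travel of the green start button (m): 0 out, 0.006 fully in (5 N, spring return); counts as pressed from 0.0045
- start_top (a point): centre of the top face of the green start button, 24 mm in diameter, on the console on top of the left housing, toward its front. The console slopes: the button's axis leans 0.22 rad from vertical toward the machine's front, so it is pressed down and slightly backward
- stop (a joint): travel of the red stop button (m): 0 out, 0.006 in; counts as pressed from 0.003
- stop_top (a point): centre of the top face of the red stop button, the same size and lean, 66 mm behind the start button and 14 mm higher
- bench_scraper: bench scraper lying on the table left of the sheeter, 108x154x19 mm, loose, to be left alone
- deli_tub: lidded tub behind the sheeter, 76x76x78 mm, loose, to be left alone
- cup_stack_a: stack of white portion cups behind the sheeter, 57x61x61 mm, loose, to be left alone
- spice_jar_3: green spice jar with a black cap behind the sheeter, 58x58x135 mm, loose, to be left alone
- tin_1: red-labelled food tin left of the sheeter, 58x57x72 mm, loose, to be left alone

How it is judged:
By the outcome, as a careful person would: the job done as asked, in the order asked, and still so for the second after the job is handed in, with the robot touching nothing.
It also fails if it takes over 50 s, if anything falls off the work surface, if the arm or the gripper's body presses on something with over 40 N, if the wrist force passes 120 N, or if a joint passes its speed limit or range.

## Robot

A 6-joint arm with a two-finger parallel gripper is mounted at the origin on a cart in front of the work surface, level with it; the furniture and walls round the work are solid. World frame = base frame: x ahead of the robot, y to its left, z up, the work surface at z = 0. Lengths are in m, angles in degrees, forces in N, time in s.
With the tool pointing down it reaches from about 0.3 to 0.875 m from the base axis. Payload 6.4 kg.
Tool frame: the origin (TCP) lies between the finger pads; the fingertips stand 25 mm ahead of it and the grasp point (between the pads) lies 6 mm ahead of it; z points along the fingers, y is the line along which they close (so a half turn about z gives the same grasp; the last joint's range is limited). The gripper opens to 85 mm and grips with 20 to 120 N. Pads are 22 mm wide; open, the fingers measure 114 mm over their backs; the gripper's body (76 mm by 85 mm) begins 54 mm behind the grasp point. The pads swing forward as they close: fully open they stand 13 mm farther back than shut.
Start: joints at [51.549, 10.359, 92.074, -0, 77.567, -11.82], TCP at [0.258, 0.514, 0.256] pointing down, gripper open.
Joint ranges: [-171.53, 171.53], [-51.25, 118.39], [17.06, 147.69], [-65.23, 245.23], [0, 150.52], [-178.68, 178.68]. Speed limits (degrees/s): [147.25, 147.25, 172.46, 180, 180, 180].

## Interface

Orientations are given as a 3x3 rotation matrix whose columns are the frame's x, y, z axes.
In Python, from station import sense, camera, camera_params, job_done, look_for, silhouettes gives the robot as it stands.
- The arm moves only by the tool apply_moves, never from a script. Its argument "motion" is a list of rows, each an object of numbers: "dx", "dy", "dz": the shift along the tool's x, y, z in mm; "rx", "ry", "rz": the turn, a rotation vector about the tool's x, y, z in rad; "gripper": the closure, from -1 (fully open) to 1 (shut), so that 0 is half open. A call has 1 to 5 rows; each row is the pose to reach, as a shift and turn from the pose commanded when the call began, along the tool's axes at that moment; what a row does not reach only later rows make up. A row lasts 1/12 s, in which the tool goes at most 41.7 mm and 7.16 degrees, less where a joint would pass 70% of its speed; a pose out of reach is approached as far as the arm can. A call with a gripper value outside its range is refused whole. The fingers move at their own pace and stop on an object; "grip_force" is the grip in N (left out, the last holds). Time passes only in rows, so rows that repeat a pose let the fingers close. It gives the time, the measured TCP pose, the force, the opening and the grip force at its end, in the units of the state.
- sense(): the state, without advancing time (a new reading comes with each control period).
- camera(name): name is "side" or "top" or "wrist"; returns (picture, depth): 480x640x3 uint8, red, green, blue; 480x640 float32, m along the optical axis (not along the pixel's ray), 0 where there is no reading.
- camera_params(name): a dict with "vertical_fov" (degrees; the focal length in pixels is half the picture's height over the tangent of half this angle, whatever the lens; pixels are square), "cx", "cy" (the principal point, pixels), "view" (4x4, takes a point from world to camera coordinates). Camera axes: x right, y up, looking along -z (the intrinsics and any distortion apply to the point x, -y, -z); pixel columns grow to the right and rows downward; lengths in m; the calibration is good to about 2 mm. A picture is of the moment at which its call begins: read the wrist's pose just before it. camera_params takes no time and is no camera call; for the wrist camera it gives the pose at the moment of the call.
- job_done(): hands the job in; it is judged then, once.
Trained networks look in the newest picture that a camera, given by its name, has taken for a name from the list of things; names that differ only in an ending like _2 or _b are one class to them, and where a whole thing is asked for, a point or a joint stands for the part that bears it (a point fixed in the world has none). Each returns a list of dicts, best first, with "conf" (0 to 1); they miss things now and then, are a little off and sometimes report something else, mostly with a low value. They report only what shows in the picture. A call takes as long as a camera call.
- look_for(thing, camera): "point" ([column, row] in pixels, amid what is visible of it).
- silhouettes(thing, camera): "region" (480x640 bool, what is visible of it) and "point" ([column, row] in pixels, amid what is visible of it).
The state is a dict: "time_s": time; "joint_positions": joint angles; "joint_vel": joint speeds; "effort": joint torques, N m; "eef_pos": TCP position; "eef_rot": TCP orientation; "force": force on the tool from outside, world axes, zero at the start; "moment": the same for the moment, N m; "opening": finger opening in m; "finger_force": force on a finger pad.
Only numpy, scipy, OpenCV 4.12 (cv2) and the standard library are available. Lean on these libraries where they do the work, as an engineer would, in place of code of your own. Each camera call takes 0.05 s, during which the arm holds its last target. There are 200 camera calls.

## Working session

There is one attempt and no reset: what is moved stays moved. The work goes in short steps, Python scripts to look and compute and a tool call to move; the robot and the scene stay as the last step left them, time stands still between calls to the robot, and variables do not carry over. Pictures are saved under pics/ and viewed, at most 10 in all, crops included, and the job is handed in when it is done.

Besides the shell and the picture viewer there is one more tool, called as name(argument=value, ...), one argument or row to a line, values as JSON. apply_moves: Moves the arm, as the interface text tells. Its arguments: {"type":"object","properties":{"motion":{"type":"array","items":{"type":"object","properties":{"dx":{"type":"number"},"dy":{"type":"number"},"dz":{"type":"number"},"rx":{"type":"number"},"ry":{"type":"number"},"rz":{"type":"number"},"gripper":{"type":"number"}}}},"grip_force":{"type":"number"}},"required":["motion"]}

```bash
ls; mkdir -p pics
cat > h.py <<'E'
import numpy as np, cv2
from station import *
def deproj(name,px,depth,P=None,r=2):
    P=P or camera_params(name); f=240/np.tan(np.radians(P["vertical_fov"])/2)
    c,w=int(round(px[0])),int(round(px[1]))
    d=depth[max(w-r,0):w+r+1,max(c-r,0):c+r+1]; d=np.median(d[d>0])
    p=np.array([(px[0]-P["cx"])/f*d,-(px[1]-P["cy"])/f*d,-d,1])
    return (np.linalg.inv(P["view"])@p)[:3]
def proj(name,X,P=None):
    P=P or camera_params(name); f=240/np.tan(np.radians(P["vertical_fov"])/2)
    q=P["view"]@np.append(X,1); return np.array([P["cx"]+f*q[0]/-q[2],P["cy"]-f*q[1]/-q[2]])
E
python3 - <<'E'
from h import *
ims=[]
for n in ["top","side"]:
    im,d=camera(n); ims.append(im); np.save(f"{n}_d.npy",d)
    P=camera_params(n); print(n,{k:v for k,v in P.items() if k!="view"}, np.linalg.inv(P["view"])[:3].round(3).tolist())
    for t in ["lever_knob","guard_bar","start_top","stop_top","sheeter"]:
        for r in look_for(t,n)[:2]:
            print(t,np.round(r["point"]),round(r["conf"],2),deproj(n,r["point"],d,P).round(3))
    cv2.imwrite(f"pics/{n}0.png",im[:,:,::-1])
E
```

```text
pics
top {'vertical_fov': 46.85172735068812, 'cx': 325.6690445104544, 'cy': 236.96705790904684} [[0.029, 0.986, -0.162, 0.397], [-1.0, 0.029, -0.0, -0.033], [0.004, 0.162, 0.987, 1.396]]
guard_bar [419. 250.] 0.96 [ 0.564 -0.231  0.234]
start_top [367. 282.] 0.63 [ 0.499 -0.127  0.181]
stop_top [362. 256.] 0.43 [ 0.555 -0.113  0.194]
stop_top [220. 288.] 0.36 [0.488 0.228 0.008]
sheeter [407. 264.] 0.74 [ 0.529 -0.2    0.279]
sheeter [362. 254.] 0.74 [ 0.559 -0.113  0.195]
side {'vertical_fov': 47.52249609262172, 'cx': 314.30047272702035, 'cy': 248.12845683474268} [[0.991, 0.067, -0.118, 0.487], [-0.135, 0.513, -0.848, -0.927], [0.004, 0.856, 0.517, 0.695]]
lever_knob [282. 325.] 0.93 [ 0.524 -0.348  0.224]
lever_knob [307. 238.] 0.17 [0.62  0.149 0.067]
guard_bar [302. 264.] 0.79 [ 0.567 -0.214  0.233]
start_top [255. 267.] 0.57 [ 0.495 -0.13   0.179]
stop_top [406. 367.] 0.71 [ 0.722 -0.306  0.083]
sheeter [293. 347.] 0.85 [ 0.539 -0.337  0.174]
sheeter [299. 264.] 0.26 [ 0.559 -0.243  0.251]
```

View pics/top0.png

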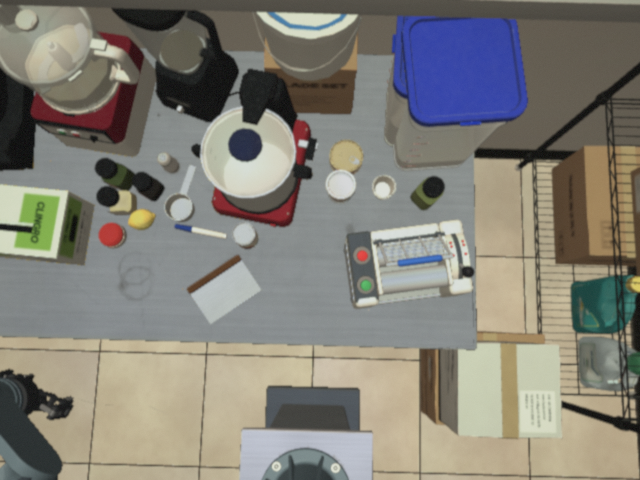

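View pics/side0.png

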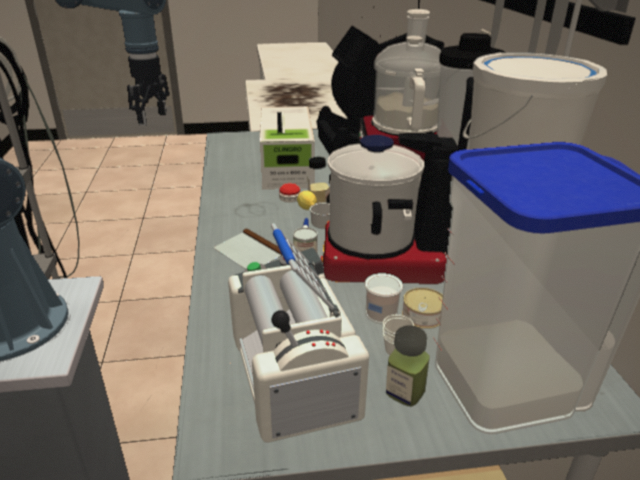

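The top view shows start at about (365,285), stop at (362,256), the blue sleeve at (424,261), and the knob at (467,271). The machine is yawed a few degrees. The side view shows the knob at (282,320) leaning to the front, with the guard raised and its blue bar at (282,245). Next I'll fit the machine pose.

```bash
cat > fit.py <<'E'
from h import *
def cloud(n,mask,d,P):
    f=240/np.tan(np.radians(P["vertical_fov"])/2); v,u=np.nonzero(mask&(d>0)); z=d[v,u]
    p=np.c_[(u-P["cx"])/f*z,-(v-P["cy"])/f*z,-z,np.ones(len(z))]
    return (p@np.linalg.inv(P["view"]).T)[:,:3]
E
python3 - <<'E'
from fit import *
for n in ["top","side"]:
    im,d=camera(n);P=camera_params(n); hsv=cv2.cvtColor(im,cv2.COLOR_RGB2HSV).astype(int)
    H,S,V=hsv[...,0],hsv[...,1],hsv[...,2]
    C=cloud(n,np.ones_like(d,bool),d,P).reshape(-1,3) ; full=np.full(d.shape+(3,),np.nan); full[d>0]=C
    near=(full[...,0]>.42)&(full[...,0]<.68)&(full[...,1]<-.07)&(full[...,1]>-.4)&(full[...,2]>.1)
    for nm,m in dict(blue=(H>100)&(H<125)&(S>130),green=(H>45)&(H<85)&(S>120),red=((H<8)|(H>172))&(S>140),black=(V<60)&(full[...,2]>.19)).items():
        k=m&near; q=full[k]
        if len(q)<5: continue
        c=np.median(q,0); u,s,vt=np.linalg.svd(q-q.mean(0),full_matrices=False)
        vv,uu=np.nonzero(k)
        print(n,nm,len(q),"med",c.round(4),"mean",q.mean(0).round(4),"min",q.min(0).round(3),"max",q.max(0).round(3),"ax",vt[0].round(3),"px",uu.mean().round(1),vv.mean().round(1))
    hz=near&(full[...,2]>.146)&(full[...,2]<.156)
    q=full[hz].astype(np.float32)
    print("housing top",len(q)); 
    if n=="top": r=cv2.minAreaRect(q[:,:2]); print(r)
E
```

```text
top blue 223 med [ 0.5378 -0.2248  0.2819] mean [ 0.5378 -0.2248  0.2819] min [ 0.527 -0.268  0.276] max [ 0.549 -0.181  0.287] ax [-0.156  0.988  0.003] px 419.7 260.0
top green 49 med [ 0.4919 -0.1241  0.1795] mean [ 0.4919 -0.1237  0.18  ] min [ 0.485 -0.131  0.176] max [ 0.499 -0.116  0.186] ax [-0.23   0.967 -0.109] px 365.7 285.1
top red 76 med [ 0.5557 -0.1134  0.1944] mean [ 0.5553 -0.1133  0.1942] min [ 0.546 -0.123  0.188] max [ 0.565 -0.102  0.201] ax [-0.881 -0.376 -0.287] px 361.9 255.4
top black 82 med [ 0.5228 -0.3324  0.2349] mean [ 0.5224 -0.3329  0.2347] min [ 0.513 -0.343  0.226] max [ 0.53  -0.323  0.241] ax [-0.13  -0.945  0.301] px 467.2 271.4
housing top 1544Traceback (most recent call last):
  File "<stdin>", line 16, in <module>
cv2.error: OpenCV(4.12.0) /io/opencv/modules/imgproc/src/convhull.cpp:143: error: (-215:Assertion failed) total >= 0 && (depth == CV_32F || depth == CV_32S) in function 'convexHull'
```

```bash
cat >> fit.py <<'E'
from scipy.spatial.transform import Rotation as Ro
O=np.array([.550,-.221,0]); yaw=np.radians(9.1); M=Ro.from_euler("z",yaw).as_matrix()
def W(x,y,z): return O+M@np.array([x,y,z])/1000
def toM(p): return (M.T@(np.array(p)-O))*1000
def tool(tilt=0,flip=1):  # z down, leaning toward machine +x; tool y along machine y*-flip
    z=M@np.array([np.sin(tilt),0,-np.cos(tilt)]); y=M@np.array([0,-flip,0]); return np.c_[np.cross(y,z),y,z]
def plan(pts,R=None):  # tip points in world -> rows relative to now
    s=sense(); p=np.array(s["eef_pos"]); R0=np.array(s["eef_rot"]); R=R0 if R is None else R
    for t in pts:
        tcp=np.array(t)-R[:,2]*.025
        print("d",np.round(R0.T@(tcp-p)*1000,0),"rot",Ro.from_matrix(R0.T@R).as_rotvec().round(3))
    print("t",s["time_s"],"tipM",toM(p+R0[:,2]*.025).round(1),"F",np.round(s["force"],1),"open",s["opening"])
E
python3 - <<'E'
from fit import *
s=sense(); print(np.round(s["eef_rot"],3).tolist())
for f in (1,-1): plan([W(-11,0,360)],tool(0,f))
E
```

```text
[[-0.894, 0.448, 0.0], [0.448, 0.894, -0.0], [-0.0, 0.0, -1.0]]
d [-582. -532. -129.] rot [0.    0.    2.518]
t 0.65 tipM [-172.3  772.   231.3] F [-0.9 -0.9 -0.9] open 0.08540262939967368
d [-582. -532. -129.] rot [-0.     0.    -0.624]
t 0.65 tipM [-172.3  772.   231.3] F [-0.9 -0.9 -0.9] open 0.08540262939967368
```

apply_moves(
  motion=[
    {"dz": -129,"rz": -0.624,"gripper": 1},
    {"dz": -129,"rz": -0.624,"gripper": 1},
    {"dz": -129,"rz": -0.624,"gripper": 1},
    {"dz": -129,"rz": -0.624,"gripper": 1},
    {"dz": -129,"rz": -0.624,"gripper": 1},
  ],
  grip_force=40,
)

```text
schema error: expected keys dx, dy, dz, rx, ry, rz, gripper
```

Run:
```python
from fit import *
plan([W(-11,0,360)],tool(0,-1))
```

```text
d [-582. -532. -129.] rot [-0.     0.    -0.624]
t 0.65 tipM [-172.3  772.   231.3] F [-0.9 -0.9 -0.9] open 0.08540262939967368
```

All keys are required in every row.

apply_moves(
  motion=[
    {"dx": 0,"dy": 0,"dz": -129,"rx": 0,"ry": 0,"rz": -0.624,"gripper": 1},
    {"dx": 0,"dy": 0,"dz": -129,"rx": 0,"ry": 0,"rz": -0.624,"gripper": 1},
    {"dx": 0,"dy": 0,"dz": -129,"rx": 0,"ry": 0,"rz": -0.624,"gripper": 1},
    {"dx": 0,"dy": 0,"dz": -129,"rx": 0,"ry": 0,"rz": -0.624,"gripper": 1},
    {"dx": 0,"dy": 0,"dz": -129,"rx": 0,"ry": 0,"rz": -0.624,"gripper": 1},
  ],
  grip_force=40,
)

```text
time_s: 1.07
eef_pos: [0.2586, 0.5152, 0.3902]
eef_rot: [[-0.986, -0.165, 0.005], [-0.165, 0.986, 0.006], [-0.006, 0.006, -1.0]]
force: [0.1, -0.2, -1.0]
opening: 0.0255
finger_force: 0.0
```

Run:
```python
from fit import *
plan([W(-11,0,360)],tool(0,-1))
```

```text
d [-155. -774.    2.] rot [0.006 0.006 0.007]
t 1.0667 tipM [-171.1  773.2  365.2] F [ 0.1 -0.2 -1. ] open 0.02548174859007487
```

apply_moves(
  motion=[
    {"dx": -155,"dy": -774,"dz": 0,"rx": 0,"ry": 0,"rz": 0,"gripper": 1},
    {"dx": -155,"dy": -774,"dz": 0,"rx": 0,"ry": 0,"rz": 0,"gripper": 1},
    {"dx": -155,"dy": -774,"dz": 0,"rx": 0,"ry": 0,"rz": 0,"gripper": 1},
    {"dx": -155,"dy": -774,"dz": 0,"rx": 0,"ry": 0,"rz": 0,"gripper": 1},
    {"dx": -155,"dy": -774,"dz": 0,"rx": 0,"ry": 0,"rz": 0,"gripper": 1},
  ],
)

```text
time_s: 1.48
eef_pos: [0.3305, 0.3172, 0.3854]
eef_rot: [[-0.987, -0.16, 0.001], [-0.16, 0.987, 0.0], [-0.001, 0.0, -1.0]]
force: [1.5, -0.5, 0.1]
opening: 0.0007
finger_force: 0.0
```

apply_moves(
  motion=[
    {"dx": -120,"dy": -590,"dz": 0,"rx": 0,"ry": 0,"rz": 0,"gripper": 1},
    {"dx": -120,"dy": -590,"dz": 0,"rx": 0,"ry": 0,"rz": 0,"gripper": 1},
    {"dx": -120,"dy": -590,"dz": 0,"rx": 0,"ry": 0,"rz": 0,"gripper": 1},
    {"dx": -120,"dy": -590,"dz": 0,"rx": 0,"ry": 0,"rz": 0,"gripper": 1},
    {"dx": -120,"dy": -590,"dz": 0,"rx": 0,"ry": 0,"rz": 0,"gripper": 1},
  ],
)

```text
time_s: 1.9
eef_pos: [0.404, 0.1219, 0.3857]
eef_rot: [[-0.987, -0.159, 0.001], [-0.159, 0.987, 0.0], [-0.001, -0.0, -1.0]]
force: [1.7, 0.7, -0.3]
opening: 0.0003
finger_force: 0.0
```

Run:
```python
from fit import *
plan([W(-11,0,360)],tool(0,-1))
```

```text
d [ -79. -362.    1.] rot [-0.     0.001  0.001]
t 1.9 tipM [-89.9 361.7 360.7] F [ 1.7  0.7 -0.3] open 0.0002917795168614304
```

apply_moves(
  motion=[
    {"dx": -79,"dy": -362,"dz": 0,"rx": 0,"ry": 0,"rz": 0,"gripper": 1},
    {"dx": -79,"dy": -362,"dz": 0,"rx": 0,"ry": 0,"rz": 0,"gripper": 1},
    {"dx": -79,"dy": -362,"dz": 0,"rx": 0,"ry": 0,"rz": 0,"gripper": 1},
    {"dx": -79,"dy": -362,"dz": 0,"rx": 0,"ry": 0,"rz": 0,"gripper": 1},
    {"dx": -79,"dy": -362,"dz": 0,"rx": 0,"ry": 0,"rz": 0,"gripper": 1},
  ],
)

```text
time_s: 2.32
eef_pos: [0.4803, -0.0723, 0.3856]
eef_rot: [[-0.987, -0.158, 0.001], [-0.158, 0.987, -0.0], [-0.001, -0.0, -1.0]]
force: [0.3, 0.6, 0.7]
opening: -0.0001
finger_force: 0.0
```

Run:
```python
from fit import *
im,d=camera("wrist"); cv2.imwrite("pics/w1.png",im[:,:,::-1]); P=camera_params("wrist")
for t in ["lever_knob","guard_bar","start_top","stop_top"]:
    for r in look_for(t,"wrist")[:2]:
        X=deproj("wrist",r["point"],d,P); print(t,np.round(r["point"]),round(r["conf"],2),X.round(3),toM(X).round(1))
plan([W(-11,0,360),W(-16,0,295)],tool(0,-1))
```

```text
lever_knob [ 18. 227.] 0.59 [ 0.519 -0.331  0.229] [ -48.2 -104.1  228.9]
guard_bar [121. 289.] 0.78 [ 0.534 -0.216  0.282] [-14.9   7.7 281.6]
start_top [267. 216.] 0.85 [ 0.49  -0.129  0.178] [-44.9 100.3 178.2]
start_top [455. 306.] 0.45 [0.611 0.141 0.067] [117.1 348.   67.4]
stop_top [271. 278.] 0.82 [ 0.55  -0.116  0.192] [ 17.  103.3 192.1]
stop_top [506. 221.] 0.16 [0.488 0.212 0.004] [  7.6 437.8   3.8]
d [ -35. -160.   -0.] rot [ 0.001 -0.    -0.   ]
d [ -30. -160.   65.] rot [ 0.001 -0.    -0.   ]
t 2.5667 tipM [-45.4 160.2 360.1] F [-0.1  0.7  0.6] open 0.00010755270602847431
```

View pics/w1.png

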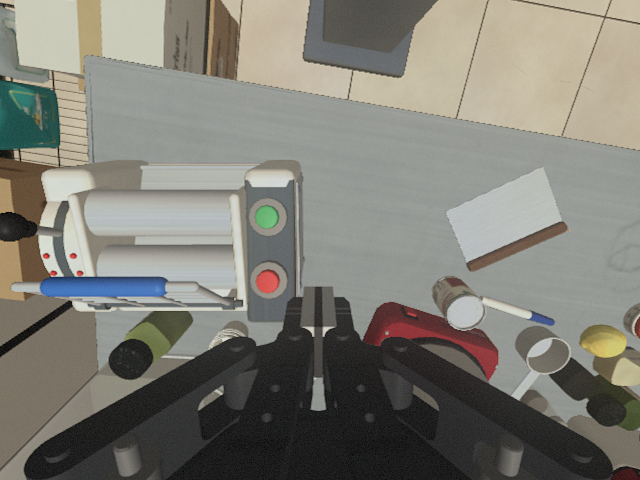

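Wrist view: green at (267,216), red at (271,278), the blue sleeve at (105,288), and the knob at (15,227). All are within about 3 mm of the fitted frame. I'll go over the bar.

apply_moves(
  motion=[
    {"dx": -34,"dy": -160,"dz": 0,"rx": 0,"ry": 0,"rz": 0,"gripper": 1},
    {"dx": -34,"dy": -160,"dz": 0,"rx": 0,"ry": 0,"rz": 0,"gripper": 1},
    {"dx": -34,"dy": -160,"dz": 0,"rx": 0,"ry": 0,"rz": 0,"gripper": 1},
    {"dx": -34,"dy": -160,"dz": 30,"rx": 0,"ry": 0,"rz": 0,"gripper": 1},
    {"dx": -32,"dy": -160,"dz": 60,"rx": 0,"ry": 0,"rz": 0,"gripper": 1},
  ],
)

```text
time_s: 2.98
eef_pos: [0.5397, -0.2267, 0.3281]
eef_rot: [[-0.987, -0.158, 0.007], [-0.158, 0.987, -0.006], [-0.006, -0.007, -1.0]]
force: [-0.1, 0.6, -1.2]
opening: -0.0
finger_force: 0.0
```

Run:
```python
from fit import *
pts=[W(49-104*np.cos(a)-3,0,197+104*np.sin(a)) for a in (.95,.8,.65,.5,.35,.2,.1,0,-.03)]
plan(pts,tool(0,-1))
```

```text
d [ 4.  4. 21.] rot [-0.007  0.006 -0.   ]
d [16.  4. 31.] rot [-0.007  0.006 -0.   ]
d [26.  4. 43.] rot [-0.007  0.006 -0.   ]
d [35.  4. 56.] rot [-0.007  0.006 -0.   ]
d [41.  5. 70.] rot [-0.007  0.006 -0.   ]
d [45.  5. 85.] rot [-0.007  0.006 -0.   ]
d [47.  5. 95.] rot [-0.007  0.006 -0.   ]
d [ 48.   5. 106.] rot [-0.007  0.006 -0.   ]
d [ 48.   5. 109.] rot [-0.007  0.006 -0.   ]
t 2.9833 tipM [-10.9  -4.2 303.1] F [-0.1  0.6 -1.2] open -4.1171669651604644e-05
```

apply_moves(
  motion=[
    {"dx": 4,"dy": 4,"dz": 20,"rx": 0,"ry": 0,"rz": 0,"gripper": 1},
    {"dx": 11,"dy": 4,"dz": 27,"rx": 0,"ry": 0,"rz": 0,"gripper": 1},
    {"dx": 20,"dy": 4,"dz": 36,"rx": 0,"ry": 0,"rz": 0,"gripper": 1},
    {"dx": 28,"dy": 4,"dz": 46,"rx": 0,"ry": 0,"rz": 0,"gripper": 1},
    {"dx": 35,"dy": 4,"dz": 56,"rx": 0,"ry": 0,"rz": 0,"gripper": 1},
  ],
)

```text
time_s: 3.4
eef_pos: [0.5019, -0.2232, 0.27]
eef_rot: [[-0.987, -0.161, 0.001], [-0.161, 0.987, -0.001], [-0.001, -0.001, -1.0]]
force: [0.5, -0.8, 0.1]
opening: 0.0001
finger_force: 0.3
```

Run:
```python
from fit import *
pts=[W(49-104*np.cos(a)-3,0,197+104*np.sin(a)) for a in (.5,.35,.2,.1,0,-.03)]
plan(pts,tool(0,-1))
im,d=camera("side"); cv2.imwrite("pics/s1.png",cv2.resize(im[150:450,180:440],None,fx=2,fy=2)[:,:,::-1])
```

```text
d [-3. -5. -2.] rot [-0.001  0.001  0.003]
d [ 4. -5. 12.] rot [-0.001  0.001  0.003]
d [ 8. -5. 27.] rot [-0.001  0.001  0.003]
d [10. -5. 38.] rot [-0.001  0.001  0.003]
d [10. -5. 48.] rot [-0.001  0.001  0.003]
d [10. -5. 51.] rot [-0.001  0.001  0.003]
t 3.4 tipM [-47.8   5.4 245. ] F [ 0.5 -0.8  0.1] open 0.00013649589371394789
```

View pics/s1.png

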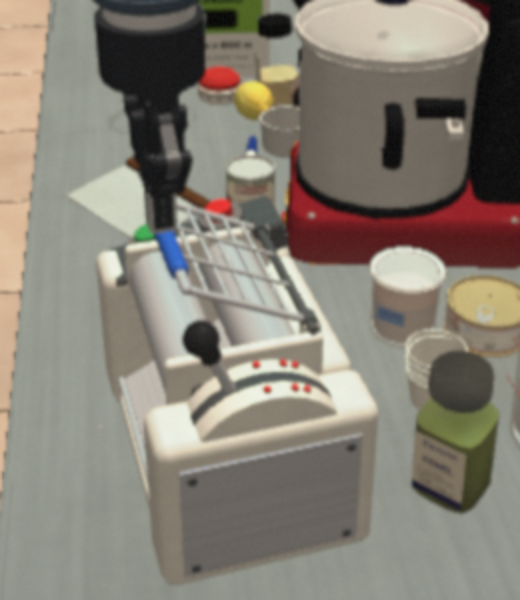

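The finger sits on the blue sleeve (crop (168,240)) and the guard is about halfway down. I'll continue.

apply_moves(
  motion=[
    {"dx": -2,"dy": -3,"dz": 4,"rx": 0,"ry": 0,"rz": 0,"gripper": 1},
    {"dx": 2,"dy": -5,"dz": 14,"rx": 0,"ry": 0,"rz": 0,"gripper": 1},
    {"dx": 5,"dy": -5,"dz": 24,"rx": 0,"ry": 0,"rz": 0,"gripper": 1},
    {"dx": 7,"dy": -5,"dz": 34,"rx": 0,"ry": 0,"rz": 0,"gripper": 1},
    {"dx": 7,"dy": -5,"dz": 42,"rx": 0,"ry": 0,"rz": 0,"gripper": 1},
  ],
)

```text
time_s: 3.87
eef_pos: [0.4951, -0.2303, 0.2258]
eef_rot: [[-0.987, -0.159, -0.001], [-0.159, 0.987, 0.001], [0.001, 0.001, -1.0]]
force: [-1.4, 0.2, -0.1]
opening: 0.0001
finger_force: 0.3
```

apply_moves(
  motion=[
    {"dx": 1,"dy": 0,"dz": 3,"rx": 0,"ry": 0,"rz": 0,"gripper": 1},
    {"dx": 1,"dy": 0,"dz": 6,"rx": 0,"ry": 0,"rz": 0,"gripper": 1},
    {"dx": 1,"dy": 0,"dz": 7,"rx": 0,"ry": 0,"rz": 0,"gripper": 1},
    {"dx": 1,"dy": 0,"dz": 7,"rx": 0,"ry": 0,"rz": 0,"gripper": 1},
  ],
)

```text
time_s: 4.2
eef_pos: [0.4944, -0.2303, 0.2221]
eef_rot: [[-0.987, -0.159, -0.001], [-0.159, 0.987, 0.001], [0.001, 0.001, -1.0]]
force: [-7.9, 4.6, 15.3]
opening: -0.0003
finger_force: 7.4
```

Run:
```python
from fit import *
plan([W(-55,0,197)],tool(0,-1))
```

```text
d [-1.  0.  0.] rot [ 0.001 -0.001  0.001]
t 4.2 tipM [-56.4  -0.4 197.1] F [-7.9  4.6 15.3] open -0.0002571420952358363
```

The guard is at its stop (tip at 197 mm, 15 N). I'll lift and go in front of the knob.

apply_moves(
  motion=[
    {"dx": 0,"dy": 0,"dz": -30,"rx": 0,"ry": 0,"rz": 0,"gripper": 1},
    {"dx": 10,"dy": 0,"dz": -65,"rx": 0,"ry": 0,"rz": 0,"gripper": 1},
    {"dx": 30,"dy": -35,"dz": -65,"rx": 0,"ry": 0,"rz": 0,"gripper": 1},
    {"dx": 30,"dy": -70,"dz": -65,"rx": 0,"ry": 0,"rz": 0,"gripper": 1},
    {"dx": 30,"dy": -106,"dz": -65,"rx": 0,"ry": 0,"rz": 0,"gripper": 1},
  ],
)

```text
time_s: 4.62
eef_pos: [0.4819, -0.3414, 0.2867]
eef_rot: [[-0.987, -0.159, 0.002], [-0.159, 0.987, -0.002], [-0.002, -0.002, -1.0]]
force: [1.2, 0.6, -0.6]
opening: -0.0002
finger_force: 0.0
```

Run:
```python
from fit import *
im,d=camera("wrist");P=camera_params("wrist"); cv2.imwrite("pics/w2.png",im[:,:,::-1])
for t in ["lever_knob","guard_bar","start_top","stop_top"]:
    for r in look_for(t,"wrist")[:1]:
        X=deproj("wrist",r["point"],d,P); print(t,np.round(r["point"]),round(r["conf"],2),X.round(3),toM(X).round(1))
plan([W(-87,-106,208),W(-70,-106,208)],tool(0,-1))
```

```text
guard_bar [482. 313.] 0.65 [ 0.508 -0.225  0.189] [-42.3   3.1 189.4]
start_top [602. 301.] 0.87 [ 0.49  -0.132  0.177] [-45.3  97.7 177. ]
stop_top [594. 382.] 0.79 [ 0.551 -0.124  0.191] [ 16.1  95.7 191.1]
d [ 1.  0. 52.] rot [ 0.001 -0.001 -0.   ]
d [-16.   0.  52.] rot [ 0.001 -0.001 -0.   ]
t 4.8667 tipM [ -86.3 -106.5  259.6] F [-0.4  0.2 -0.1] open -0.00014626024689458713
```

View pics/w2.png

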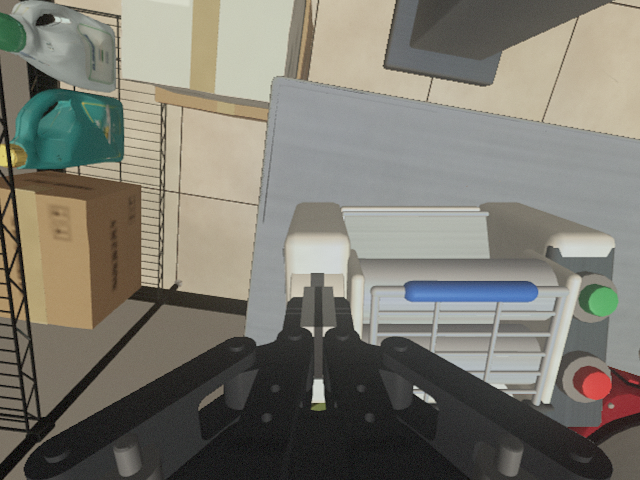

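The guard lies level over the rollers, with the sleeve at (470,291). Now I'll lower in front of the knob and push.

apply_moves(
  motion=[
    {"dx": 0,"dy": 0,"dz": 25,"rx": 0,"ry": 0,"rz": 0,"gripper": 1},
    {"dx": 0,"dy": 0,"dz": 52,"rx": 0,"ry": 0,"rz": 0,"gripper": 1},
    {"dx": -8,"dy": 0,"dz": 52,"rx": 0,"ry": 0,"rz": 0,"gripper": 1},
    {"dx": -18,"dy": 0,"dz": 52,"rx": 0,"ry": 0,"rz": 0,"gripper": 1},
    {"dx": -28,"dy": 0,"dz": 52,"rx": 0,"ry": 0,"rz": 0,"gripper": 1},
  ],
)

```text
time_s: 5.28
eef_pos: [0.5098, -0.3352, 0.235]
eef_rot: [[-0.987, -0.159, -0.002], [-0.159, 0.987, -0.001], [0.002, -0.0, -1.0]]
force: [-6.2, -0.5, 5.9]
opening: -0.0003
finger_force: 3.0
```

apply_moves(
  motion=[
    {"dx": -10,"dy": 0,"dz": 0,"rx": 0,"ry": 0,"rz": 0,"gripper": 1},
    {"dx": -20,"dy": 0,"dz": 0,"rx": 0,"ry": 0,"rz": 0,"gripper": 1},
    {"dx": -30,"dy": 0,"dz": 0,"rx": 0,"ry": 0,"rz": 0,"gripper": 1},
  ],
)

```text
time_s: 5.53
eef_pos: [0.5413, -0.3307, 0.2351]
eef_rot: [[-0.987, -0.159, 0.003], [-0.159, 0.987, -0.002], [-0.002, -0.002, -1.0]]
force: [-0.4, -0.3, 0.3]
opening: 0.0004
finger_force: 0.0
```

Run:
```python
from fit import *
plan([W(22,-106,208)],tool(0,-1))
im,d=camera("side"); cv2.imwrite("pics/s2.png",cv2.resize(im[150:450,180:440],None,fx=2,fy=2)[:,:,::-1])
```

```text
d [-48.   1.   2.] rot [-0.002  0.002  0.001]
t 5.5333 tipM [ -25.9 -107.   210.1] F [-0.4 -0.3  0.3] open 0.0004189501787690819
```

View pics/s2.png

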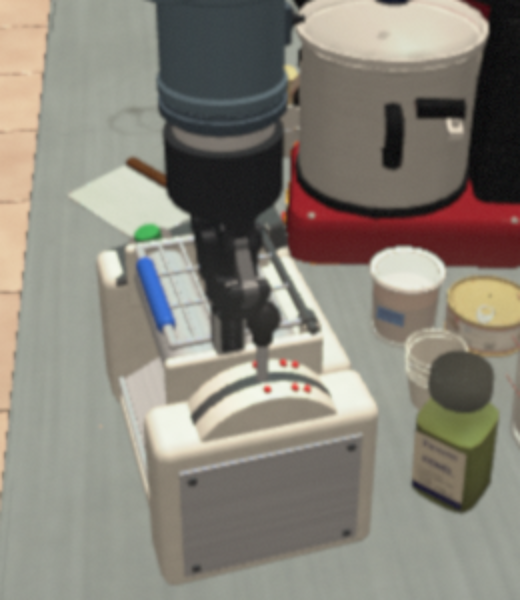

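The knob snapped to the first notch: it is upright at crop (264,320). I'll continue to the second.

apply_moves(
  motion=[
    {"dx": -9,"dy": 0,"dz": 0,"rx": 0,"ry": 0,"rz": 0,"gripper": 1},
    {"dx": -18,"dy": 0,"dz": 0,"rx": 0,"ry": 0,"rz": 0,"gripper": 1},
    {"dx": -27,"dy": 0,"dz": 0,"rx": 0,"ry": 0,"rz": 0,"gripper": 1},
    {"dx": -35,"dy": 0,"dz": 0,"rx": 0,"ry": 0,"rz": 0,"gripper": 1},
    {"dx": -41,"dy": 0,"dz": 0,"rx": 0,"ry": 0,"rz": 0,"gripper": 1},
  ],
)

```text
time_s: 6.0
eef_pos: [0.5808, -0.3242, 0.2331]
eef_rot: [[-0.987, -0.159, 0.001], [-0.159, 0.987, 0.0], [-0.001, 0.0, -1.0]]
force: [-1.0, 0.2, -0.2]
opening: 0.0001
finger_force: 0.0
```

apply_moves(
  motion=[
    {"dx": -2,"dy": 0,"dz": 0,"rx": 0,"ry": 0,"rz": 0,"gripper": 1},
    {"dx": -4,"dy": 0,"dz": 0,"rx": 0,"ry": 0,"rz": 0,"gripper": 1},
    {"dx": -6,"dy": 0,"dz": 0,"rx": 0,"ry": 0,"rz": 0,"gripper": 1},
  ],
)

```text
time_s: 6.25
eef_pos: [0.5856, -0.3235, 0.2331]
eef_rot: [[-0.987, -0.159, -0.0], [-0.159, 0.987, 0.0], [0.0, 0.0, -1.0]]
force: [0.5, -0.1, 0.0]
opening: 0.0001
finger_force: 0.0
```

Run:
```python
from fit import *
plan([W(22,-106,208)],tool(0,-1))
im,d=camera("side"); cv2.imwrite("pics/s3.png",cv2.resize(im[150:450,180:440],None,fx=2,fy=2)[:,:,::-1])
```

```text
d [-3.  1.  0.] rot [ 0. -0.  0.]
t 6.25 tipM [  19.  -106.8  208.1] F [ 0.5 -0.1  0. ] open 0.000140175936365076
```

View pics/s3.png

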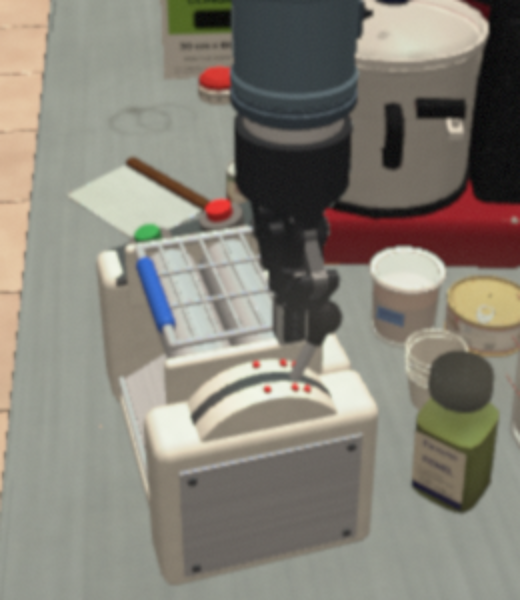

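The lever leans back at the two-pip stop (knob at crop (322,318)) and the finger is free of load. I'll retreat and go to the start button, keeping the tool tilted 0.22 rad.

apply_moves(
  motion=[
    {"dx": 15,"dy": 0,"dz": 0,"rx": 0,"ry": 0,"rz": 0,"gripper": 1},
    {"dx": 20,"dy": 0,"dz": -35,"rx": 0,"ry": 0,"rz": 0,"gripper": 1},
    {"dx": 30,"dy": 0,"dz": -70,"rx": 0,"ry": 0,"rz": 0,"gripper": 1},
    {"dx": 60,"dy": 25,"dz": -70,"rx": 0,"ry": 0,"rz": 0,"gripper": 1},
    {"dx": 70,"dy": 65,"dz": -70,"rx": 0,"ry": 0,"rz": 0,"gripper": 1},
  ],
)

```text
time_s: 6.72
eef_pos: [0.505, -0.2741, 0.3063]
eef_rot: [[-0.988, -0.154, 0.004], [-0.154, 0.988, -0.005], [-0.003, -0.006, -1.0]]
force: [1.1, -0.0, -0.7]
opening: 0.0002
finger_force: 0.0
```

Run:
```python
from fit import *
a=np.array([np.sin(.22),0,-np.cos(.22)]); B=np.array([-44,101,179])
plan([W(*(B-a*k)) for k in (60,30)],tool(.22,-1))
```

```text
d [ 10. 147.  43.] rot [-0.006 -0.217 -0.003]
d [  4. 147.  73.] rot [-0.006 -0.217 -0.003]
t 6.7167 tipM [-52.8 -45.5 281.3] F [ 1.1 -0.  -0.7] open 0.0001881169206023488
```

apply_moves(
  motion=[
    {"dx": 10,"dy": 40,"dz": 0,"rx": -0.006,"ry": -0.1,"rz": 0,"gripper": 1},
    {"dx": 10,"dy": 80,"dz": 10,"rx": -0.006,"ry": -0.217,"rz": 0,"gripper": 1},
    {"dx": 10,"dy": 120,"dz": 25,"rx": -0.006,"ry": -0.217,"rz": 0,"gripper": 1},
    {"dx": 10,"dy": 147,"dz": 40,"rx": -0.006,"ry": -0.217,"rz": 0,"gripper": 1},
    {"dx": 10,"dy": 147,"dz": 43,"rx": -0.006,"ry": -0.217,"rz": 0,"gripper": 1},
  ],
)

```text
time_s: 7.13
eef_pos: [0.47, -0.122, 0.2577]
eef_rot: [[-0.965, -0.162, 0.208], [-0.156, 0.987, 0.044], [-0.213, 0.01, -0.977]]
force: [-0.5, 0.9, -0.8]
opening: 0.0002
finger_force: 0.0
```

Run:
```python
from fit import *
im,d=camera("wrist");P=camera_params("wrist"); cv2.imwrite("pics/w3.png",im[:,:,::-1])
for t in ["start_top","stop_top"]:
    for r in look_for(t,"wrist")[:1]:
        X=deproj("wrist",r["point"],d,P); print(t,np.round(r["point"]),round(r["conf"],2),toM(X).round(1))
s=sense();R=np.array(s["eef_rot"]);p=np.array(s["eef_pos"])
print(proj("wrist",p+R[:,2]*.025,P))
a=np.array([np.sin(.22),0,-np.cos(.22)]); B=np.array([-44,101,179])
plan([W(*(B-a*k)) for k in (10,0,-8)],tool(.22,-1))
```

```text
start_top [309. 259.] 0.93 [-47.3 103.3 179.2]
[310.29503535 311.27100045]
d [ 1. -4. 49.] rot [ 0.005 -0.002  0.   ]
d [ 1. -4. 59.] rot [ 0.005 -0.002  0.   ]
d [ 1. -4. 67.] rot [ 0.005 -0.002  0.   ]
t 7.2833 tipM [-55.6 104.8 236.5] F [ 0.1 -0.   0.6] open 0.0002758789502755514
```

View pics/w3.png

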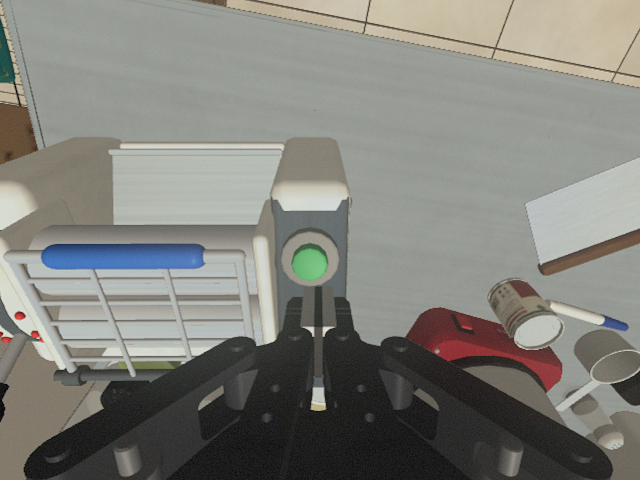

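The button is at (310,263) ahead of the fingertip, on a grey collar. The aim is within about 2 mm, so I'll press along the axis.

apply_moves(
  motion=[
    {"dx": 2,"dy": -2,"dz": 25,"rx": 0,"ry": 0,"rz": 0,"gripper": 1},
    {"dx": 2,"dy": -2,"dz": 45,"rx": 0,"ry": 0,"rz": 0,"gripper": 1},
    {"dx": 2,"dy": -2,"dz": 55,"rx": 0,"ry": 0,"rz": 0,"gripper": 1},
    {"dx": 2,"dy": -2,"dz": 61,"rx": 0,"ry": 0,"rz": 0,"gripper": 1},
    {"dx": 2,"dy": -2,"dz": 63,"rx": 0,"ry": 0,"rz": 0,"gripper": 1},
  ],
)

```text
time_s: 7.7
eef_pos: [0.4848, -0.1278, 0.1982]
eef_rot: [[-0.965, -0.158, 0.211], [-0.154, 0.987, 0.04], [-0.214, 0.006, -0.977]]
force: [-4.2, -2.6, 4.7]
opening: 0.0001
finger_force: 2.3
```

apply_moves(
  motion=[
    {"dx": 0,"dy": 0,"dz": 2,"rx": 0,"ry": 0,"rz": 0,"gripper": 1},
    {"dx": 0,"dy": 0,"dz": 3,"rx": 0,"ry": 0,"rz": 0,"gripper": 1},
  ],
)

```text
time_s: 7.87
eef_pos: [0.4852, -0.1278, 0.1976]
eef_rot: [[-0.964, -0.16, 0.211], [-0.155, 0.987, 0.038], [-0.214, 0.004, -0.977]]
force: [-18.1, 0.5, 22.4]
opening: 0.0
finger_force: 12.8
```

Run:
```python
from fit import *
a=np.array([np.sin(.22),0,-np.cos(.22)]); B=np.array([-44,101,179])
plan([W(*(B-a*k)) for k in (0,-6)],tool(.22,-1))
```

```text
d [-1. -1. -6.] rot [ 0.005 -0.004  0.001]
d [-1. -1.  0.] rot [ 0.005 -0.004  0.001]
t 7.8667 tipM [-43.9 102.4 173.2] F [-18.1   0.5  22.4] open 2.1852900725229795e-05
```

The button bottomed out 6 mm below its measured top, with 5 N during travel and then a hard stop. I'll retract along the axis.

apply_moves(
  motion=[
    {"dx": 0,"dy": 0,"dz": 0,"rx": 0,"ry": 0,"rz": 0,"gripper": 1},
    {"dx": 0,"dy": 0,"dz": -8,"rx": 0,"ry": 0,"rz": 0,"gripper": 1},
    {"dx": 0,"dy": 0,"dz": -30,"rx": 0,"ry": 0,"rz": 0,"gripper": 1},
    {"dx": 10,"dy": 0,"dz": -65,"rx": 0,"ry": 0,"rz": 0,"gripper": 1},
    {"dx": 30,"dy": 0,"dz": -100,"rx": 0,"ry": 0,"rz": 0,"gripper": 1},
  ],
)

```text
time_s: 8.28
eef_pos: [0.4357, -0.1352, 0.2887]
eef_rot: [[-0.964, -0.16, 0.213], [-0.155, 0.987, 0.04], [-0.216, 0.006, -0.976]]
force: [0.3, -0.3, 0.9]
opening: -0.0004
finger_force: 0.0
```

apply_moves(
  motion=[
    {"dx": 60,"dy": 0,"dz": -30,"rx": 0,"ry": 0,"rz": 0,"gripper": 1},
    {"dx": 60,"dy": 0,"dz": -30,"rx": 0,"ry": 0,"rz": 0,"gripper": 1},
    {"dx": 60,"dy": 0,"dz": -30,"rx": 0,"ry": 0,"rz": 0,"gripper": 1},
  ],
)

```text
time_s: 8.53
eef_pos: [0.3693, -0.1469, 0.306]
eef_rot: [[-0.964, -0.157, 0.215], [-0.153, 0.988, 0.035], [-0.218, 0.001, -0.976]]
force: [-0.1, -1.6, 0.6]
opening: -0.0001
finger_force: 0.0
```

Run:
```python
from fit import *
plan([])
im,d=camera("side"); im2,d2=camera("top")
a=cv2.resize(im[150:450,180:440],(390,450)); b=cv2.resize(im2[190:330,320:500],(400,311))
o=np.zeros((450,790,3),np.uint8); o[:,:390]=a; o[:311,390:]=b
cv2.imwrite("pics/f.png",o[:,:,::-1])
for t in ["start_top","stop_top","guard_bar","lever_knob"]:
    for n,dd in (("top",d2),("side",d)):
        for r in look_for(t,n)[:1]: print(t,n,round(r["conf"],2),toM(deproj(n,r["point"],dd)).round(1))
```

```text
t 8.5333 tipM [-161.3  101.7  281.6] F [-0.1 -1.6  0.6] open -7.503720334689123e-05
start_top top 0.67 [213.8   8.8  24.1]
stop_top top 0.63 [ 25.5 104.8 196.3]
guard_bar top 0.98 [-56.2  -7.5 197.7]
guard_bar side 0.82 [-31.5 -21.6 191.8]
lever_knob top 0.49 [ 38.1 -99.4 221.9]
lever_knob side 0.96 [  33.4 -112.3  219.4]
```

View pics/f.png

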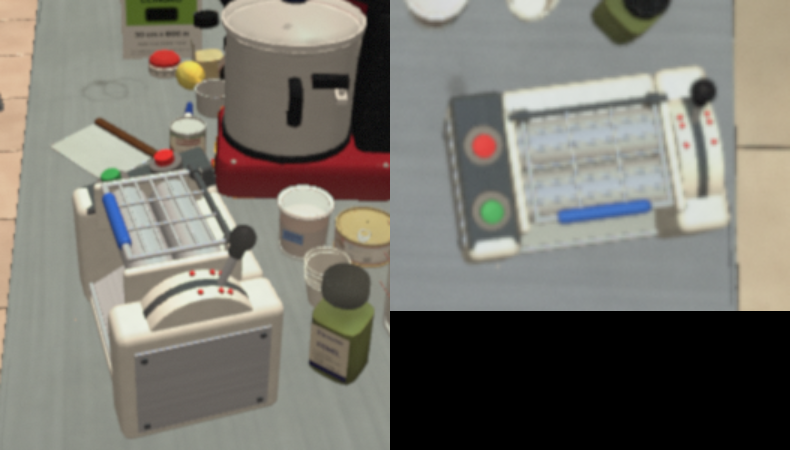

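The guard is level with its sleeve top at 198 mm, the lever is back at the two-pip stop, the green button is out again, and the arm is clear.

```bash
python3 -c "from station import *; print(job_done())"
```

```text
the job is handed in; nothing more can be done
None
```

The guard is shut, the lever is at its second stop, and the start button was pressed fully in and sprang back, in that order; the job is handed in at about 9 s on the robot's clock, though no verdict was shown to me.

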